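# Stack the test discs and hold the dryer lid at its setting

## Robot

A 6-joint arm with a two-finger parallel gripper is mounted at the origin on the work surface. World frame = base frame: x ahead of the robot, y to its left, z up, the work surface at z = 0. Lengths are in mm, angles in rad, forces in N, time in s.
With the tool pointing down it reaches from about 325 to 850 mm from the base axis. Payload 4.4 kg.
Tool frame: the origin (TCP) lies at the very end of the fingers, on their centre line; the grasp point (between the pads) lies 19 mm behind it; x points along the fingers, y is the direction in which the jaws open and shut, and the axes are right-handed (so a half turn about x gives the same grasp; the last joint's range is limited). The gripper opens to 94 mm and grips with 3 to 60 N. Pads are 16 mm wide; open, the fingers measure 119 mm over their backs; the gripper's body (75 mm by 177 mm) begins 78 mm behind the grasp point.
Start: joints at [-1.433, 0.207, 1.542, -0, 1.393, -0.15], TCP at [163.197, -551.356, 205.447] pointing down, gripper open.
Joint ranges: [-2.73, 2.73], [-0.86, 2.22], [0.23, 2.46], [-1.11, 4.25], [0.08, 2.63], [-2.82, 2.82]. Speed limits (rad/s): [2.79, 2.79, 3.14, 3.14, 3.14, 3.14].

## Interface

Orientations are given as a unit quaternion [x, y, z, w].
In Python, from plant import manip gives the robot as it stands.
- The arm moves only by the shell command python3 -m jog 'ROWS' [FORCE]. ROWS is JSON, a list of rows, each a list of 3 entries, a list of its own where there are three numbers: the shift along the tool's x, y, z in m, then the turn about the tool's x in rad, then the closure, from 0 (fully open) to 1 (shut). In form: [[[dx, dy, dz], yaw, grip], ...]. A call has 1 to 12 rows; each row shifts and turns the commanded pose from where the row before left it, along the tool's axes as they then stand; what a row does not reach is not made up. A row lasts 1/10 s, in which the tool goes at most 50 mm and 8.59 degrees, less where a joint would pass 70% of its speed; a pose out of reach is approached as far as the arm can. A call with a gripper value outside its range is refused whole. The fingers move at their own pace and stop on an object; FORCE is the grip in N (left out, the last holds). Time passes only in rows, so rows that do not move let the fingers close. It gives the time, the measured TCP pose, the force and the opening at its end, in the units of the state.
- manip.state(): the state, without advancing time (a new reading comes with each control period).
- manip.camera(name): name is "side" or "top" or "wrist"; returns the picture (384x512x3 uint8, red, green, blue); there is no depth.
- manip.camera_info(name): a dict with "fovy" (degrees; the focal length in pixels is half the picture's height over the tangent of half this angle, whatever the lens; pixels are square), "cx", "cy" (the principal point, pixels), "position" and "attitude" of the camera in the world. Camera axes: x right, y down, z forward; pixel columns grow to the right and rows downward; lengths in mm; the calibration is good to about 2 mm. A picture is of the moment at which its call begins: read the wrist's pose just before it. camera_info takes no time and is no camera call; for the wrist camera it gives the pose at the moment of the call.
- manip.sign_off(): hands the job in, once; it reports no verdict.
The state is a dict: "clock": time; "joint_positions": joint angles; "joint_vel": joint speeds; "joint_torque": joint torques, N m; "tool_pos": TCP position; "ee_rot": TCP orientation; "force": force on the tool from outside, world axes, zero at the start; "wrist_torque": the same for the moment, N m; "grip_width": finger opening in mm.
Only numpy, scipy, OpenCV 4.12 (cv2) and the standard library are available. Lean on these libraries where they do the work, as an engineer would, in place of code of your own. Each camera call takes 0.05 s, during which the arm holds its last target. There are 200 camera calls.

## Task

Get a load ready for the bench dryer: lay the large clay disc flat on the middle of the round plate, and the small disc centred on top of it, setting them down rather than dropping them. Then lift the dryer's sprung lid until it is in line with the setting arm beside it, and hold it still there so the load can be put in; finish while still holding the lid, as it springs shut if let go. Leave the setting arm and all the other things on the table where they are.

Things in the scene. Friction and masses are not known exactly. Their poses are not given: they have to be found in the camera images.
- disc_large: large fired-clay disc, 56 mm diameter, 16 mm thick, lying flat, 60 to 105 g; origin at the centre of its underside, z up
- disc_small: small fired-clay disc, 40 mm diameter, 16 mm thick, lying flat, 32 to 52 g; origin at the centre of its underside, z up. Either disc may lie in either place
- plate_top (a point): centre of the flat top face of the round white plate: 140 mm diameter, 14 mm high, fixed, no rim, a faint ring 88 mm across drawn round its middle
- dryer: grey open-topped box of the bench dryer, 200 (its x) x 240 (its y) x 110 mm high, fixed; origin at the centre of its underside; its front with the knob faces its own -x, the lid is hinged along its far (+x) top edge
- lid (a joint): angle of the dryer's lid, rad: 0 = shut, grows as its front edge is lifted, stops at 1.4. A spring and its weight (about 6 N at the handle) pull it shut; the lid is an aluminium sheet 200 x 240 x 8 mm, about 0.4 kg
- lid_handle (a point): middle of the lid's round black handle bar: 10 mm diameter, 110 mm long along the lid's own y, on two 10 mm posts 100 mm apart, its centre 35 mm above the lid's top face (43 mm above the hinge line) and 170 mm in front of the hinge line, 30 mm behind the front edge; axes of the lid: x from front to hinge, y along the hinge, z out of its top face
- lid_hinge (a point): middle of the lid's hinge line, at the far top edge of the box (110 mm above the table); the lid turns about the line through it along the box's own y
- lid_corner (a point): lid's front corner on the dryer's -y side, mid-thickness, 200 mm in front of the hinge line; comes beside setting_tip when the lid is at its setting
- setting (a joint): angle of the setting arm, rad, measured as the lid's: the lid is at its setting when both are equal. Stiff; set somewhere from 0.4 to 0.7 and not to be moved
- setting_tip (a point): centre of the 18 mm black ball at the end of the setting arm, a thin steel strip that turns about the lid's hinge line, 17 mm beyond the lid's -y side edge, 200 mm from the hinge line; x axis along the strip towards the hinge
- glaze_pot: bystander: closed white-capped small jar, 36 mm across, 50 mm high; origin under its centre
- tile_a: bystander: square clay tile 60 x 60 x 9 mm lying flat; origin under its centre
- tile_b: bystander: a second square clay tile 60 x 60 x 9 mm lying flat; origin under its centre
- glaze_jar: bystander: closed jar with a steel cap, 68 mm across, 85 mm high; origin under its centre
- brush: bystander: brush 200 mm long lying flat along its own x, wooden handle; origin under its middle
- mug: bystander: white mug, 76 mm across, 85 mm high, ear at its own +y; origin under its centre
- rib: bystander: flat wooden shaping rib 110 x 50 x 8 mm lying flat; origin under its centre
Not all that is in view belongs to the job. Leave any green look-alike of the disc_large alone. What is shaped like the disc_small but white is not meant.

How it is judged:
By the outcome, as a careful person would: the job done as asked, in the order asked, and still so for the second after the job is handed in, while the arm keeps its last pose, push and grip.
It also fails if it takes over 64 s, if anything falls off the work surface, if the arm or the gripper's body presses on something with over 40 N, if the wrist force passes 120 N, or if a joint passes its speed limit or range.

## Working session

There is one attempt and no reset: what is moved stays moved. The work goes in short steps, Python scripts to look and compute and a shell command to move; the robot and the scene stay as the last step left them, time stands still between calls to the robot, and variables do not carry over. Pictures are saved under pics/ and viewed, about 8 in all and at most 12, crops included, and the job is handed in when it is done.

```bash
mkdir -p pics; ls
python3 - <<'E'
from plant import manip
import cv2,numpy as np
print(manip.state())
for n in ("top","side","wrist"):
    print(n,manip.camera_info(n))
    im=manip.camera(n); cv2.imwrite(f"pics/{n}0.png",im[:,:,::-1])
a=[cv2.imread(f"pics/{n}0.png") for n in("top","side")]
E
```

```text
pics
{'clock': 0.0, 'joint_positions': array([-1.43348566e+00,  2.07403279e-01,  1.54291570e+00, -1.19694625e-05,
        1.39348300e+00, -1.50475919e-01]), 'joint_vel': array([-1.12687611e-03, -3.37457501e-04, -1.53836278e-03,  5.76411481e-05,
        1.43475713e-03, -7.47159354e-05]), 'joint_torque': array([ 1.15660507e-03, -3.70874083e+01, -2.81413579e+01,  6.98958384e-02,
        3.60606518e-02, -1.65206166e-04]), 'tool_pos': array([ 163.092122  , -550.56472375,  204.31844141]), 'ee_rot': array([ 0.69979942,  0.10217897, -0.69979747,  0.10061673]), 'force': array([-0.29499608, -1.00740159, -0.32116952]), 'wrist_torque': array([ 0.01495918, -0.01677763, -0.01495883]), 'grip_width': 93.75169345385235}
top {'fovy': 56.01044549332352, 'cx': 255.66715270697077, 'cy': 187.66496792112557, 'position': array([ 420.63894361,  -69.11699288, 1201.15631276]), 'attitude': array([ 0.70954745, -0.70209327,  0.0293048 , -0.05242792])}
side {'fovy': 43.96017883809726, 'cx': 249.0247671463514, 'cy': 193.3019861766648, 'position': array([243.79002426, 901.91325889, 809.58213086]), 'attitude': array([-0.12731862,  0.87422545, -0.46279928,  0.07305238])}
wrist {'fovy': 67.95436642631304, 'cx': 252.64366361613884, 'cy': 196.24234636806844, 'position': array([ 226.79298379, -532.97278343,  383.12595492]), 'attitude': array([ 0.79624358, -0.59377159, -0.06996536,  0.09239219])}
```

View pics/top0.png

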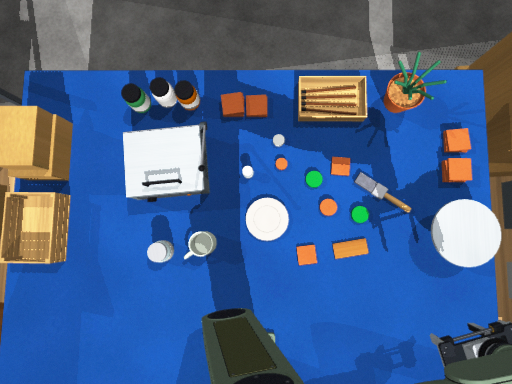

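View pics/side0.png

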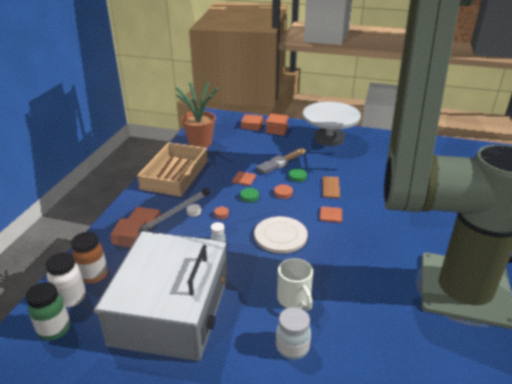

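The top view shows these candidates:
- **Orange discs:** (328,207) is the larger and (281,164) the smaller. These fit disc_large and disc_small.
- **Look-alikes to leave:** green discs at (314,179) and (360,214), and a white disc at (278,140).
- **Other things:** the glaze pot is at (248,172), the plate at (267,219) and the dryer at (165,162). In the side view the setting arm's ball is at about (207,191).

Next I'll confirm these in an enlarged crop and measure.

```bash
cat > h.py <<'E'
from plant import manip
import cv2,numpy as np
from scipy.spatial.transform import Rotation as R
def K(i):
    f=192/np.tan(np.radians(i["fovy"])/2); return f
def ray(i,u,v):
    d=R.from_quat(i["attitude"]).apply([(u-i["cx"])/K(i),(v-i["cy"])/K(i),1]); return np.array(i["position"]),d
def at_z(i,u,v,z):
    p,d=ray(i,u,v); return p+d*(z-p[2])/d[2]
def proj(i,P):
    q=R.from_quat(i["attitude"]).inv().apply(np.atleast_2d(P)-i["position"]); return q[:,:2]/q[:,2:]*K(i)+[i["cx"],i["cy"]]
def tri(i1,uv1,i2,uv2):
    p,d=ray(i1,*uv1);q,e=ray(i2,*uv2);d/=np.linalg.norm(d);e/=np.linalg.norm(e)
    s=np.linalg.lstsq(np.c_[d,-e],q-p,rcond=None)[0];a=p+d*s[0];b=q+e*s[1];return (a+b)/2,np.linalg.norm(a-b)
def blobs(im,lo,hi,amin=30):
    hsv=cv2.cvtColor(im,cv2.COLOR_BGR2HSV);m=cv2.inRange(hsv,np.array(lo),np.array(hi))
    n,l,s,c=cv2.connectedComponentsWithStats(m);return [(c[k],s[k]) for k in range(1,n) if s[k,4]>=amin],m
E
python3 - <<'E'
from h import *
for n in("top","side"):
    i=manip.camera_info(n);im=cv2.imread(f"pics/{n}0.png")
    for nm,lo,hi in(("orange",(3,150,150),(16,255,255)),):
        for c,s in blobs(im,lo,hi)[0]: print(n,nm,c.round(1),s,at_z(i,*c,14).round(1)[:2])
i=manip.camera_info("top");im=cv2.imread("pics/top0.png")
g=im.copy()
m=(im.min(2)>150).astype(np.uint8)
N,l,s,c=cv2.connectedComponentsWithStats(m)
for k in range(1,N):
    if s[k,4]>60: print("white",c[k].round(1),s[k],at_z(i,*c[k],14).round(1)[:2])
a=cv2.resize(im[115:265,115:375],None,fx=3,fy=3,interpolation=cv2.INTER_CUBIC)
cv2.imwrite("pics/topc.png",a)
im=cv2.imread("pics/side0.png")
cv2.imwrite("pics/sidec.png",cv2.resize(im[150:360,90:320],None,fx=2.8,fy=2.8,interpolation=cv2.INTER_CUBIC))
E
```

```text
top orange [399.9  97.5] [387  77  35  35 433] [ 868.3 -511.3]
top orange [187.3  99.3] [177  93  18  11  61] [861.5 209. ]
top orange [232.2 102.7] [221  92  23  22 415] [849.6  54.3]
top orange [256.1 104.5] [246  95  21  20 401] [843.4 -27.3]
top orange [457.9 139.7] [446 129  25  23 471] [ 723.8 -695.9]
top orange [340.  165.6] [331 157  19  18 304] [ 634.5 -307.9]
top orange [281.  163.3] [276 158  11  12 106] [ 640.8 -112.7]
top orange [459.3 169. ] [448 158  24  24 497] [ 625.7 -695.3]
top orange [327.7 206.6] [320 199  17  16 215] [ 498.1 -265.8]
top orange [350.1 247.8] [333 239  35  19 474] [ 366.1 -336.1]
top orange [306.2 254.3] [297 245  20  20 327] [ 343.2 -195.1]
white [79.1  7.8] [ 66   0  27  21 228] [1200.4  610.3]
white [86.  48.3] [82 41  8 16 72] [1047.4  574.9]
white [384.6  61.4] [375  54  20  15 219] [ 995.8 -464.1]
white [403.7  60.2] [398  54  12  15  86] [1000.  -528.5]
white [166.6  98.1] [152  84  25  23 226] [865.8 280.9]
white [191.4 103.7] [181  98  18  10  67] [845.8 194.4]
white [141.9 106.8] [133 101  16  10  78] [834.8 365.2]
white [162.6 160.3] [ 123  125   81   72 4898] [648.7 285.8]
white [278.  139.7] [273 134  11  13 107] [ 721.  -102.5]
white [247.4 171.4] [242 166  11  12 108] [612.8  -1. ]
white [379.  190.5] [372 184  16  14 136] [ 552.7 -433.3]
white [266.7 218.8] [ 246  198   43   43 1450] [456.1 -66.9]
white [466.4 232.7] [ 433  199   68   68 3668] [ 418.9 -707.1]
white [198.3 245.8] [184 231  29  28 276] [365.7 155.8]
white [158.1 252.4] [147 242  25  20 354] [342.3 287.6]
```

View pics/topc.png

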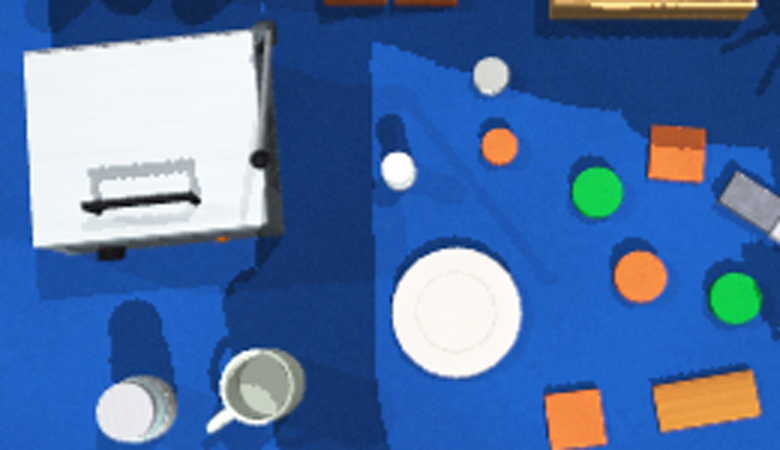

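View pics/sidec.png

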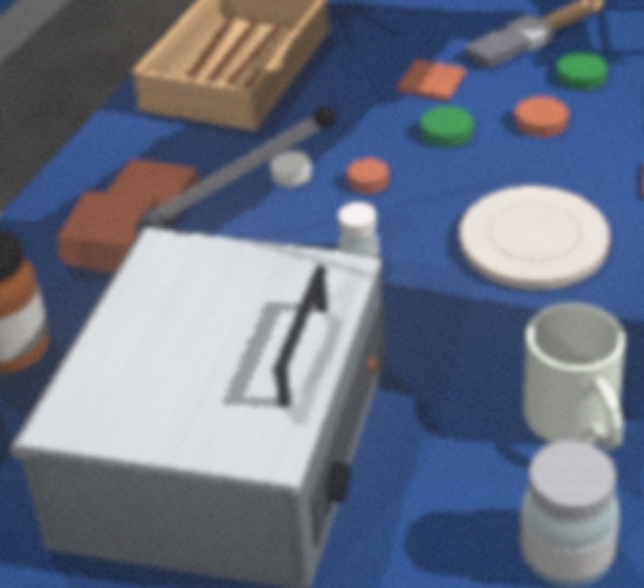

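Both crops agree. The orange disc at (327.7,206.6) is about 17 px across, which makes it the large one (≈56 mm). The one at (281,163.3) is about 11.5 px across, so it is the small one. The setting ball is at top (201.7,167.7) and side (205.7,191.8). Next I'll fit the dryer and the setting angle.

```bash
cat > fit.py <<'E'
from h import *
from scipy.optimize import least_squares
T=manip.camera_info("top");S=manip.camera_info("side")
t=lambda u,v:(u/3+115+(-1/3),v/3+115-1/3)
s=lambda u,v:(u/2.8+90-.3,v/2.8+150-.3)
# local points rel hinge middle: lx (front negative), ly, lz above hinge
pts=[((-170,55,43),t(92,206),None),((-170,-55,43),t(195,199),s(320,270)),
 ((0,120,8),t(24,50),s(18,448)),((-200,120,8),t(35,246),s(300,490)),((0,-120,8),t(253,30),s(148,228)),((-200,-120,8),None,s(380,258)),
 ((-170,55,43),None,s(283,372))]
def W(p,l):
    c,s_=np.cos(p[2]),np.sin(p[2]);return np.array([p[0]+c*l[0]-s_*l[1],p[1]+s_*l[0]+c*l[1],110+l[2]])
def res(p):
    r=[]
    for l,a,b in pts:
        w=W(p,l)
        if a is not None:r+=list(proj(T,w)[0]-a)
        if b is not None:r+=list(proj(S,w)[0]-b)
    return r
f=least_squares(res,[740,280,0],x_scale=[100,100,.1],loss="soft_l1")
if __name__=="__main__":
    p=f.x
    print("hinge,yaw",p,np.round(res(p),1))
    print("handle",W(p,(-170,0,43)))
    bt,bs=t(260,158),s(324,117)
    b,e=tri(T,bt,S,bs);print("ball",b,e)
    for off in (0,4):
        g=least_squares(lambda a:np.r_[proj(T,W(p,q:=(-200*np.cos(a[0])+off*np.sin(a[0]),-137,200*np.sin(a[0])+off*np.cos(a[0]))))[0]-bt,proj(S,W(p,q))[0]-bs],[.5])
        print(off,g.x,g.fun)
    r=R.from_quat(manip.state()["ee_rot"]).as_matrix();print(r.round(3))
    for n,uv in(("L",(327.7,206.6)),("S",(281,163.3)),("plate",(266.7,218.8))):
        print(n,at_z(T,*uv,14 if n=="plate" else 15))
    im=cv2.imread("pics/side0.png");hs,_=blobs(im,(3,100,120),(16,255,255),20)
    for c,st in hs:
        print(c.round(1),st,at_z(S,*c,13).round(1))
E
python3 fit.py
```

```text
hinge,yaw [7.26940627e+02 2.65644583e+02 1.08229867e-01] [-3.1  0.1 -0.6 -1.3  0.7 -0.2 -0.4  1.7  0.1 -1.2 -0.7  0.   0.  -1.7
 -0.3  0.5 -0.4  0.1  0.6 -1.1 -1.  -0. ]
handle [557.93532067 247.28140503 153.        ]
ball [587.58685921 112.19393982 235.45812505] 0.798972052685777
0 [0.68168156] [-0.25313137 -0.0909596   0.19077487 -0.04647717]
4 [0.66175408] [-0.25490688 -0.08521236  0.19970729 -0.05931713]
[[-0.     0.284 -0.959]
 [ 0.002 -0.959 -0.284]
 [-1.    -0.002 -0.   ]]
L [ 498.02902263 -265.71306058   15.        ]
S [ 640.64512328 -112.7256505    15.        ]
plate [456.03057826 -66.79392706  14.        ]
[236.8  18.6] [ 192    3   84   30 1288] [ 1258.9 -2143.     13. ]
[282.7   8.4] [280   5   6  10  27] [ 1034.  -2486.1    13. ]
[295.9  77.1] [294  71   5  14  39] [  662.7 -1204.4    13. ]
[295.   90.2] [293  86   5  10  26] [  632.5 -1046.9    13. ]
[199.6 127. ] [180 111  34  38 524] [ 900.8 -595.3   13. ]
[277.  119.2] [267 113  22  14 232] [ 636.8 -740.3   13. ]
[252.  120.1] [242 115  21  12 181] [ 727.7 -706.    13. ]
[172.5 167.7] [156 156  36  25 366] [ 874.8 -293.8   13. ]
[244.  178.1] [233 173  22  12 180] [ 632.4 -297.8   13. ]
[330.6 187. ] [323 178  16  19 279] [ 364.4 -322.    13. ]
[283.2 190.7] [275 185  17  12 157] [ 497.9 -262.3   13. ]
[133.9 222.4] [112 208  46  30 684] [855.2   3.2  13. ]
[221.2 212. ] [215 208  13  10 104] [ 640.7 -108.9   13. ]
[330.6 214.1] [320 208  21  14 253] [ 343.3 -184.5   13. ]
[ 93.3 253.9] [ 81 245  21  18 170] [891.3 148.8  13. ]
```

```bash
cat > to.py <<'E'
import sys
from h import *
# usage: to.py x y z [jaw_deg] : delta in tool axes (mm), in rows' units m
st=manip.state();r=R.from_quat(st["ee_rot"]).as_matrix()
d=np.array([float(v) for v in sys.argv[1:4]])-st["tool_pos"]
print("t",st["clock"],"tcp",st["tool_pos"].round(1),"F",st["force"].round(1),"w",round(st["grip_width"],1),"jaw",np.degrees(np.arctan2(r[1,1],r[0,1])).round(1))
print("tool delta m",(r.T@d/1000).round(4),"q6",st["joint_positions"][5].round(2))
E
python3 -m jog '[[[0.005,-0.0148,-0.0335],0,0],[[0.007,-0.0148,-0.0335],0,0],[[0.007,-0.0148,-0.0335],0,0],[[0.007,-0.0148,-0.0335],0,0],[[0.007,-0.0148,-0.0335],0,0],[[0.007,-0.0148,-0.0335],0,0],[[0.007,-0.0148,-0.0335],0,0],[[0.007,-0.0148,-0.0335],0,0],[[0.007,-0.0148,-0.0335],0,0],[[0.007,-0.0148,-0.0335],0,0],[[0.007,-0.0148,-0.0335],0,0],[[0.007,-0.0148,-0.0335],0,0]]' 20
python3 to.py 498 -265 2.5
python3 - <<'E'
from h import *
i=manip.camera_info("wrist");im=manip.camera("wrist")[:,:,::-1].copy()
cv2.imwrite("pics/w1.png",im)
for c,s in blobs(im,(3,130,120),(16,255,255),200)[0]: print(c.round(1),s,at_z(i,*c,14).round(1))
m=(im.min(2)>150).astype(np.uint8);N,l,s,c=cv2.connectedComponentsWithStats(m)
for k in range(1,N):
    if s[k,4]>400: print("white",c[k].round(1),s[k],at_z(i,*c[k],14).round(1))
E
```

```text
clock: 1.35
tool_pos: [499.1, -265.6, 122.9]
ee_rot: [-0.7, -0.102, 0.7, -0.101]
force: [0.6, -1.2, 0.8]
grip_width: 94.1
t 1.35 tcp [ 499.1 -265.6  122.9] F [ 0.6 -1.2  0.8] w 94.1 jaw -73.5
tool delta m [ 0.1204 -0.0009  0.0008] q6 0.64
[136.2   9.8] [113   0  43  24 806] [ 632.5 -117.9   14. ]
[336.2  71. ] [ 297   31   80   81 3906] [ 635.6 -307.9   14. ]
[253.2 193.1] [ 228  168   52   51 2059] [ 500.8 -266.7   14. ]
[161.3 314.9] [136 308  47  17 632] [ 332.8 -206.3   14. ]
[280.6 319.8] [ 232  308   94   28 2053] [ 365.9 -340.    14. ]
white [ 57.8 174.5] [    0   106   124   137 13767] [462.6 -70.4  14. ]
white [425.6 191.3] [ 400  167   51   48 1393] [ 553.4 -436.8   14. ]
```

```bash
python3 -m jog '[[[0.03,0,0],0,0],[[0.03,0,0],0,0],[[0.03,0,0],0,0],[[0.015,0,0],0,0],[[0.01,0,0],0,0],[[0.0045,0,0],0,0],[[0,0,0],0,0],[[0,0,0],0,1],[[0,0,0],0,1],[[0,0,0],0,1],[[0,0,0],0,1],[[0,0,0],0,1]]' 20
python3 to.py 499 -265 3
```

```text
clock: 2.6
tool_pos: [498.4, -267.0, 4.2]
ee_rot: [0.7, 0.101, -0.7, 0.102]
force: [-0.5, -0.4, 0.7]
grip_width: 57.3
t 2.6 tcp [ 498.4 -267.     4.2] F [-0.5 -0.4  0.7] w 57.3 jaw -73.5
tool delta m [ 0.0012 -0.0018 -0.0012] q6 0.64
```

```bash
python3 -m jog '[[[0,0,0],0,1],[[0,0,0],0,1],[[-0.01,0,0],0,1],[[-0.02,0,0],0,1],[[-0.03,0,0],0,1],[[-0.03,0,0],0,1],[[-0.01,0,0],0,1],[[0,0,0],0,1]]' 25
python3 to.py 456 -67 60
python3 - <<'E'
from h import *
i=manip.camera_info("wrist");im=manip.camera("wrist")[:,:,::-1].copy()
cv2.imwrite("pics/w2.png",im)
for c,s in blobs(im,(3,130,120),(16,255,255),200)[0]: print(c.round(1),s,at_z(i,*c,115).round(1))
E
```

```text
clock: 3.4
tool_pos: [499.6, -267.9, 106.1]
ee_rot: [0.701, 0.1, -0.699, 0.103]
force: [-0.4, -1.3, -1.9]
grip_width: 55.3
t 3.4 tcp [ 499.6 -267.9  106.1] F [-0.4 -1.3 -1.9] w 55.3 jaw -73.5
tool delta m [ 0.0454 -0.2052 -0.0151] q6 0.64
[128.2   8.9] [103   0  48  22 745] [ 603.6 -169.   115. ]
[339.4  70.3] [ 298   26   85   89 4595] [ 607.3 -287.1  115. ]
[252.5 236.7] [ 209  196   88   81 5623] [ 499.4 -268.8  115. ]
[276.7 325.7] [ 229  308   98   35 3128] [ 441.9 -303.2  115. ]
```

View pics/w2.png

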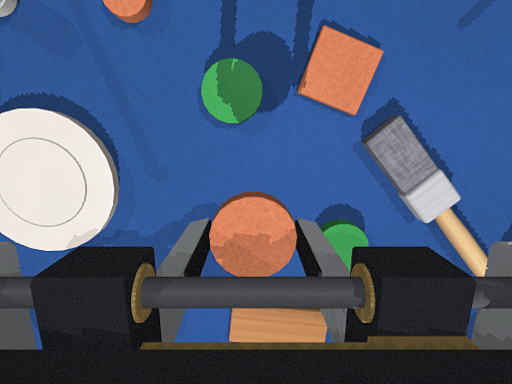

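The wrist view shows the large disc centred in the jaws at (252,237), with the plate at the left. I'll carry it over the plate.

```bash
python3 -m jog '[[[0,-0.01,-0.001],0,1],[[0.003,-0.02,-0.002],0,1],[[0.006,-0.03,-0.002],0,1],[[0.006,-0.03,-0.002],0,1],[[0.006,-0.03,-0.002],0,1],[[0.006,-0.03,-0.002],0,1],[[0.006,-0.03,-0.002],0,1],[[0.006,-0.015,-0.001],0,1],[[0.006,-0.01,-0.001],0,1],[[0,0,0],0,1],[[0,0,0],0,1]]'
python3 to.py 456 -67 16.5
python3 - <<'E'
from h import *
i=manip.camera_info("wrist");im=manip.camera("wrist")[:,:,::-1].copy()
cv2.imwrite("pics/w3.png",im)
T=manip.camera_info("top");tm=manip.camera("top")[:,:,::-1].copy();cv2.imwrite("pics/t3.png",tm)
S=manip.camera_info("side");sm=manip.camera("side")[:,:,::-1].copy();cv2.imwrite("pics/s3.png",sm)
for c,s in blobs(im,(3,130,120),(16,255,255),400)[0]: print(c.round(1),s,at_z(i,*c,75).round(1))
# plate from side view
g=cv2.imread("pics/side0.png");m=((g.min(2)>140)).astype(np.uint8);N,l,s,c=cv2.connectedComponentsWithStats(m)
for k in range(1,N):
    if s[k,4]>600:
        q=np.argwhere(l==k)[:,::-1]
        h=cv2.convexHull(q.astype(np.int32));w=np.array([at_z(S,*p[0].astype(float),14)[:2] for p in h],np.float32)
        print("side white",c[k].round(1),s[k],"circle mm",cv2.minEnclosingCircle(w))
E
```

```text
clock: 4.55
tool_pos: [454.7, -66.7, 58.7]
ee_rot: [-0.7, -0.101, 0.7, -0.102]
force: [-0.0, -0.6, -0.7]
grip_width: 55.4
t 4.55 tcp [454.7 -66.7  58.7] F [-0.  -0.6 -0.7] w 55.4 jaw -73.5
tool delta m [ 0.0422  0.0007 -0.0011] q6 0.95
[393.4   6.2] [367   0  50  20 469] [596.6 -99.8  75. ]
[252.6 236.6] [ 209  196   88   81 5591] [457.4 -66.8  75. ]
side white [332. 113.] [ 303  100   58   27 1150] circle mm ((436.4220886230469, -857.5389404296875), 125.42709350585938)
side white [ 19.7 225.6] [  0 200  42  54 841] circle mm ((1149.77685546875, 99.6068344116211), 117.36497497558594)
side white [280.8 233.4] [ 254  216   54   36 1500] circle mm ((456.3811950683594, -64.28865051269531), 74.7065658569336)
side white [164.7 276.9] [  96  222  130  103 8014] circle mm ((687.486328125, 130.53892517089844), 202.70697021484375)
side white [298.4 307.6] [ 278  259   35   96 1559] circle mm ((361.267578125, 161.09413146972656), 140.24644470214844)
side white [ 70.9 284. ] [ 48 264  36  42 670] circle mm ((885.4620971679688, 258.152099609375), 68.74468994140625)
```

View pics/w3.png

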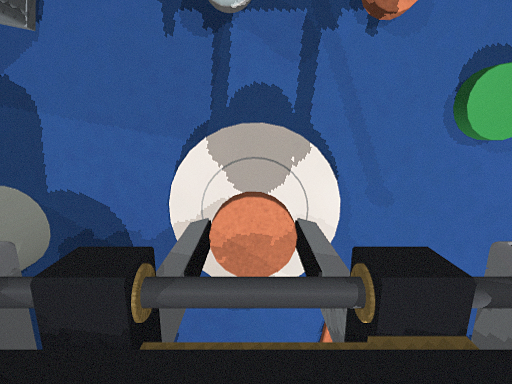

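Run:
```python
from h import *
from scipy.optimize import least_squares
i=manip.camera_info("wrist")
im=cv2.imread("pics/w3.png").astype(int)
# plate edge points: white/grey non-blue vs blue (upper part only)
m=((im[:,:,2]>im[:,:,0]*0.8)&(im.min(2)>60)).astype(np.uint8)
pts=[]
for v in range(135,205,3):
    xs=np.flatnonzero(m[v,140:380])+140; pts+=[(xs.min(),v),(xs.max(),v)]
w=np.array([at_z(i,*map(float,p),14)[:2] for p in pts])
f=least_squares(lambda q:np.hypot(*(w-q[:2]).T)-70,[456,-67],loss="soft_l1");print("plate wrist",f.x,"rms",np.sqrt((f.fun**2).mean()))
for z in(70,71):print("disc",at_z(i,252.6,236.6,z))
```

```text
plate wrist [456.65670552 -69.27278007] rms 0.37328411446263654
disc [455.84951493 -67.9954223   70.        ]
disc [456.22369259 -67.88348605  71.        ]
```

```bash
python3 -m jog '[[[0.01,0.001,-0.001],0,1],[[0.012,0,0],0,1],[[0.008,0,0],0,1],[[0.004,0,0],0,1],[[0.002,0,0],0,1],[[0.001,0,0],0,1],[[0,0,0],0,1],[[0,0,0],0,1],[[0,0,0],0,1]]'; python3 -m jog '[[[0.001,0,0],0,1],[[0,0,0],0,1],[[0,0,0],0,1]]'
```

```text
clock: 5.6
tool_pos: [456.0, -66.9, 22.3]
ee_rot: [0.7, 0.101, -0.7, 0.102]
force: [-0.5, -0.6, -0.9]
grip_width: 55.4
clock: 5.9
tool_pos: [455.7, -66.8, 21.0]
ee_rot: [-0.7, -0.101, 0.7, -0.101]
force: [-0.5, 0.3, -1.3]
grip_width: 55.1
```

```bash
python3 -m jog '[[[0.001,0,0],0,1],[[0,0,0],0,1],[[0.0005,0,0],0,1],[[0,0,0],0,1],[[0,0,0],0,1]]'; python3 -m jog '[[[0.0005,0,0],0,1],[[0,0,0],0,1],[[0,0,0],0,1]]';python3 -m jog '[[[0.0005,0,0],0,1],[[0,0,0],0,1],[[0,0,0],0,1]]'
```

```text
clock: 6.4
tool_pos: [455.7, -66.8, 19.4]
ee_rot: [-0.7, -0.101, 0.7, -0.101]
force: [-0.5, -0.7, -1.4]
grip_width: 55.3
clock: 6.7
tool_pos: [455.7, -66.8, 18.9]
ee_rot: [-0.7, -0.101, 0.7, -0.101]
force: [-0.1, -0.2, 0.1]
grip_width: 54.7
clock: 7.0
tool_pos: [455.7, -66.8, 18.4]
ee_rot: [-0.7, -0.101, 0.7, -0.101]
force: [0.0, 0.3, -0.7]
grip_width: 55.4
```

```bash
python3 -m jog '[[[0.0005,0,0],0,1],[[0,0,0],0,1],[[0,0,0],0,1]]';python3 -m jog '[[[0.0005,0,0],0,1],[[0,0,0],0,1],[[0,0,0],0,1]]'
```

```text
clock: 7.3
tool_pos: [455.8, -66.8, 18.2]
ee_rot: [0.7, 0.101, -0.7, 0.101]
force: [-0.9, 0.6, 2.8]
grip_width: 55.7
clock: 7.6
tool_pos: [455.8, -66.8, 18.1]
ee_rot: [-0.7, -0.101, 0.7, -0.101]
force: [-3.5, 0.3, 7.6]
grip_width: 55.6
```

Contact: Fz rises to 7.6 N. Releasing, rising, and checking how it is centred.

```bash
python3 -m jog '[[[-0.0005,0,0],0,1],[[0,0,0],0,0.2],[[0,0,0],0,0.2],[[0,0,0],0,0.2],[[0,0,0],0,0.2],[[-0.01,0,0],0,0.1],[[-0.025,0,0],0,0],[[-0.03,0,0],0,0],[[-0.03,0,0],0,0],[[0,0,0],0,0],[[0,0,0],0,0]]'
cat > chk.py <<'E'
import sys
from h import *
from scipy.optimize import least_squares
n=sys.argv[1];z=float(sys.argv[2])
i=manip.camera_info("wrist");im=manip.camera("wrist")[:,:,::-1].copy();cv2.imwrite(f"pics/w{n}.png",im)
def circ(pts,z,r):
    w=np.array([at_z(i,*map(float,p),z)[:2] for p in pts]);f=least_squares(lambda q:np.hypot(*(w-q[:2]).T)-q[2],[456,-67,r],loss="soft_l1");return f.x.round(2),round(float(np.sqrt((f.fun**2).mean())),2)
I=im.astype(int);m=((I[:,:,2]>I[:,:,0]*0.8)&(I.min(2)>40)).astype(np.uint8)
bl,mo=blobs(im,(3,130,120),(16,255,255),400)
for c,s in bl:
    print(c.round(1),s,at_z(i,*c,z).round(1))
N,l,s,c=cv2.connectedComponentsWithStats(mo)
E
python3 chk.py 4 30;python3 to.py 640.6 -112 4
```

```text
clock: 8.7
tool_pos: [456.3, -67.0, 113.9]
ee_rot: [0.701, 0.101, -0.699, 0.102]
force: [-0.9, -0.3, -0.5]
grip_width: 94.0
[362.1  19.6] [ 339    0   48   44 1655] [ 630.3 -110.9   30. ]
[252.  200.7] [ 224  174   57   55 2484] [456.2 -67.6  30. ]
[332.1 324.3] [ 303  308   59   35 1725] [ 350.9 -187.3   30. ]
t 8.75 tcp [455.2 -66.7 112.7] F [-0.5  0.1  0.5] w 94.2 jaw -73.5
tool delta m [ 0.1086  0.0961 -0.1649] q6 0.95
```

View pics/w4.png

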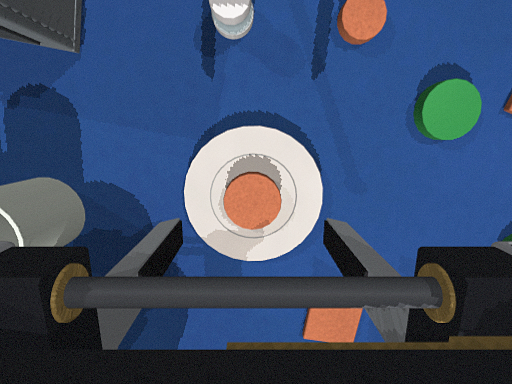

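The large disc is lying flat inside the ring: disc at (252,201), ring centre at about (253.5,194.5). I'll turn that into an offset.

Run:
```python
from h import *
i=manip.camera_info("wrist")
print(at_z(i,253.5,193.8,14),at_z(i,252,200.7,30))
print("proj plate ctr / disc top:",proj(i,[[456,-67,14],[456,-67,30]]))
T=manip.camera_info("top");im=manip.camera("top")[:,:,::-1].copy();cv2.imwrite("pics/t4.png",im)
for c,s in blobs(im,(3,140,120),(18,255,255),60)[0]: 
    if 240<c[0]<340 and c[1]>140: print(c.round(1),s,at_z(T,*c,30).round(1),at_z(T,*c,14).round(1))
```

```text
[458.51774406 -67.53230189  14.        ] [455.18086793 -66.99648908  30.        ]
proj plate ctr / disc top: [[252.27094895 196.00392341]
 [252.25004339 199.89631411]]
[340.  165.6] [331 157  19  18 306] [ 631.4 -304.4   30. ] [ 634.3 -307.6   14. ]
[281.  163.4] [276 158  11  12 105] [ 637.4 -112.2   30. ] [ 640.3 -112.8   14. ]
[306.2 254.3] [297 245  20  20 326] [ 344.4 -193.5   30. ] [ 343.3 -195.1   14. ]
```

```bash
cat > off.py <<'E'
import sys
from h import *
from scipy.optimize import least_squares
def edge(im,i,c,r,z,ths,chan):
    """radial subpixel-ish strongest edge around circle guess c (world), radius r, plane z"""
    out=[]
    g=cv2.GaussianBlur(im,(3,3),0).astype(float)
    for th in ths:
        rs=np.arange(r-6,r+6,.25);P=np.array([[c[0]+q*np.cos(th),c[1]+q*np.sin(th),z] for q in rs]);uv=proj(i,P)
        val=cv2.remap(g.astype(np.float32),uv[:,0].astype(np.float32)[None],uv[:,1].astype(np.float32)[None],cv2.INTER_LINEAR)[0]
        s=chan(val);d=np.abs(s[8:]-s[:-8]);k=d.argmax();out.append(P[k+4,:2])
    w=np.array(out);f=least_squares(lambda q:np.hypot(*(w-q[:2]).T)-q[2],[*c,r],loss="soft_l1",f_scale=.5)
    return f.x.round(2),round(float(np.median(np.abs(f.fun))),2)
sat=lambda v:v[:,2]-v[:,0]
E
python3 - <<'E'
from off import *
i=manip.camera_info("wrist");im=cv2.imread("pics/w4.png")
th=np.linspace(0,2*np.pi,120,endpoint=False)
for c in((456,-67),(458,-68)):
    print("plate",edge(im,i,c,70,14,th,sat),"disc",edge(im,i,(456,-67),28,30,th,sat))
E
```

```text
plate (array([454.91, -67.54,  69.37]), 0.16) disc (array([453.82, -66.93,  27.19]), 0.17)
plate (array([454.92, -67.58,  69.33]), 0.16) disc (array([453.82, -66.93,  27.19]), 0.17)
```

Fitted edges put the disc (-1.1, +0.6) mm from the plate centre, which is good. On to the small disc.

```bash
python3 -m jog '[[[0,0.006,-0.01],0,0.2],[[0,0.015,-0.025],0,0.2],[[0,0.017,-0.03],0,0.2],[[0,0.018,-0.03],0,0.2],[[0,0.018,-0.03],0,0.2],[[0,0.016,-0.028],0,0.2],[[0.01,0.006,-0.012],0,0.2],[[0,0,0],0,0.2],[[0,0,0],0,0.2]]'
python3 - <<'E'
from off import *
i=manip.camera_info("wrist");im=manip.camera("wrist")[:,:,::-1].copy();cv2.imwrite("pics/w5.png",im)
th=np.linspace(0,2*np.pi,120,endpoint=False)
c=[at_z(i,*c,16) for c,s in blobs(im,(3,130,120),(16,255,255),400)[0]];print(c)
b=min(c,key=lambda p:np.hypot(p[0]-640,p[1]+112))
print(edge(im,i,b[:2],20,16,th,sat))
E
python3 to.py 640.5 -112.3 4
```

```text
clock: 9.7
tool_pos: [640.1, -111.7, 100.8]
ee_rot: [-0.699, -0.102, 0.701, -0.101]
force: [0.1, -0.9, -0.1]
grip_width: 75.2
[array([ 642.02551698, -114.64783823,   16.        ]), array([ 656.66087135, -301.02731592,   16.        ]), array([459.68794334, -64.84375189,  16.        ])]
(array([ 642.14, -114.53,   20.1 ]), 0.34)
t 9.75 tcp [ 640.  -111.7  101.5] F [-0.3 -0.8  0.5] w 75.3 jaw -73.5
tool delta m [ 0.0975  0.0009 -0.0005] q6 0.98
```

```bash
python3 -m jog '[[[0.02,0.001,-0.001],0,0.2],[[0.03,0,0],0,0.2],[[0.025,0,0],0,0.2],[[0.012,0,0],0,0.2],[[0.007,0,0],0,0.2],[[0.003,0,0],0,0.2],[[0,0,0],0,0.2],[[0,0,0],0,1],[[0,0,0],0,1],[[0,0,0],0,1],[[0,0,0],0,1],[[0,0,0],0,1]]' 20
python3 -m jog '[[[0,0,0],0,1],[[-0.01,0,0],0,1],[[-0.02,0,0],0,1],[[-0.03,0,0],0,1],[[-0.03,0,0],0,1],[[-0.01,0,0],0,1],[[0,0,0],0,1]]'
python3 to.py 455.7 -66.8 60
```

```text
clock: 10.95
tool_pos: [642.5, -112.8, 6.2]
ee_rot: [0.7, 0.101, -0.7, 0.101]
force: [-0.9, 0.3, 0.6]
grip_width: 39.3
clock: 11.65
tool_pos: [644.1, -113.2, 108.6]
ee_rot: [0.701, 0.101, -0.698, 0.102]
force: [-0.6, -1.0, 0.1]
grip_width: 39.2
t 11.65 tcp [ 644.1 -113.2  108.6] F [-0.6 -1.   0.1] w 39.2 jaw -73.5
tool delta m [ 0.0476 -0.0981  0.1677] q6 0.98
```

```bash
python3 -m jog '[[[0,-0.006,0.01],0,1],[[0.003,-0.015,0.025],0,1],[[0.005,-0.017,0.03],0,1],[[0.005,-0.018,0.03],0,1],[[0.005,-0.018,0.03],0,1],[[0.005,-0.016,0.028],0,1],[[0.003,-0.008,0.015],0,1],[[0,0,0],0,1],[[0,0,0],0,1]]'
python3 - <<'E'
from off import *
i=manip.camera_info("wrist");im=manip.camera("wrist")[:,:,::-1].copy();cv2.imwrite("pics/w6.png",im)
z=manip.state()["tool_pos"][2]-6+16
th=np.linspace(0,2*np.pi,120,endpoint=False)
for c,s in blobs(im,(3,130,120),(16,255,255),400)[0]:
    p=at_z(i,*c,z);print(c.round(1),s,p.round(1))
print("small held",edge(im,i,at_z(i,252,236,z)[:2],20,z,th,sat))
print("plate(upper)",edge(im,i,(455,-67.5),70,14,np.linspace(-1.2,1.2,60),sat))
E
python3 to.py 455.7 -66.8 36.5
```

```text
clock: 12.55
tool_pos: [453.3, -66.4, 79.2]
ee_rot: [-0.7, -0.101, 0.7, -0.101]
force: [0.6, 0.1, 0.2]
grip_width: 39.4
[253.6 221. ] [ 222  176   66   91 4591] [463.8 -64.8  89.7]
[452.2 339.5] [433 330  39  20 595] [ 420.8 -220.4   89.7]
small held (array([453.87, -67.27,  20.25]), 0.72)
plate(upper) (array([456.94, -68.64,  69.84]), 0.16)
t 12.6 tcp [454.3 -66.7  79.7] F [ 0.2  1.2 -0.7] w 39.3 jaw -73.5
tool delta m [ 0.0432  0.0005 -0.0013] q6 0.95
```

View pics/w6.png

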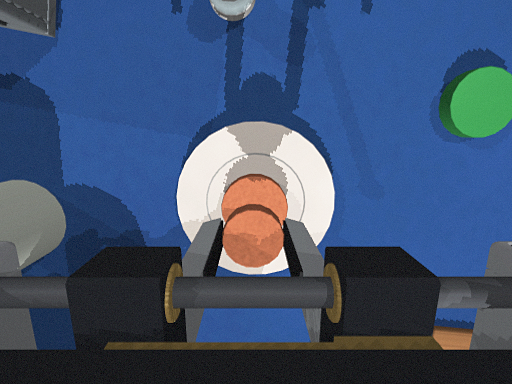

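Run:
```python
from off import *
i=manip.camera_info("wrist");im=cv2.imread("pics/w6.png");z=manip.state()["tool_pos"][2]+10
a=np.linspace(-1.3,1.3,60)
print("large upper",edge(im,i,(455.5,-67.5),28,30,a,sat))
print("small lower/sides",edge(im,i,(454,-67.3),20,z,np.r_[np.linspace(1.9,4.4,60)],sat))
```

```text
large upper (array([457.65, -68.17,  26.97]), 0.29)
small lower/sides (array([452.96, -67.94,  19.24]), 0.1)
```

```bash
python3 -m jog '[[[0.01,0.0006,-0.0018],0,1],[[0.014,0,0],0,1],[[0.009,0,0],0,1],[[0.004,0,0],0,1],[[0.002,0,0],0,1],[[0.001,0,0],0,1],[[0,0,0],0,1],[[0,0,0],0,1],[[0,0,0],0,1]]';python3 -m jog '[[[0.001,0,0],0,1],[[0,0,0],0,1],[[0,0,0],0,1]]';python3 -m jog '[[[0.0005,0,0],0,1],[[0,0,0],0,1],[[0,0,0],0,1]]'
```

```text
clock: 13.5
tool_pos: [455.7, -66.6, 40.4]
ee_rot: [0.7, 0.101, -0.7, 0.102]
force: [-0.2, -0.0, -0.6]
grip_width: 39.2
clock: 13.8
tool_pos: [455.4, -66.5, 39.0]
ee_rot: [0.7, 0.101, -0.7, 0.101]
force: [0.0, -0.3, -0.5]
grip_width: 39.4
clock: 14.1
tool_pos: [455.3, -66.5, 38.4]
ee_rot: [-0.7, -0.101, 0.7, -0.101]
force: [0.7, -0.2, -0.3]
grip_width: 39.3
```

```bash
for k in 1 2 3; do python3 -m jog '[[[0.0006,0,0],0,1],[[0,0,0],0,1],[[0,0,0],0,1]]' | grep -E "tool_pos|force"; done
```

```text
tool_pos: [455.4, -66.5, 37.8]
force: [-1.4, 0.2, -0.2]
tool_pos: [455.3, -66.5, 37.2]
force: [-0.5, -0.2, -0.2]
tool_pos: [455.3, -66.5, 36.6]
force: [0.6, 0.1, -0.7]
```

```bash
python3 -m jog '[[[0.0006,0,0],0,1],[[0,0,0],0,1],[[0,0,0],0,1]]' | grep -E "tool_pos|force"; python3 -m jog '[[[0.0006,0,0],0,1],[[0,0,0],0,1],[[0,0,0],0,1]]' | grep -E "tool_pos|force"
```

```text
tool_pos: [455.5, -66.5, 36.1]
force: [-0.4, -0.2, 0.2]
tool_pos: [455.5, -66.5, 36.1]
force: [-2.3, 0.3, 5.2]
```

```bash
python3 -m jog '[[[-0.0004,0,0],0,1],[[0,0,0],0,0.45],[[0,0,0],0,0.45],[[0,0,0],0,0.45],[[0,0,0],0,0.45],[[-0.01,0,0],0,0.4],[[-0.025,0,0],0,0],[[-0.03,0,0],0,0],[[-0.03,0,0],0,0],[[0,0,0],0,0],[[0,0,0],0,0]]'
python3 - <<'E'
from off import *
i=manip.camera_info("wrist");im=manip.camera("wrist")[:,:,::-1].copy();cv2.imwrite("pics/w7.png",im)
th=np.linspace(0,2*np.pi,120,endpoint=False)
print("plate",edge(im,i,(456,-67),70,14,th,sat))
print("large",edge(im,i,(455,-67),28,30,th,sat))
bright=lambda v:v.sum(1)
print("small",edge(im,i,(455,-67),20,46,th,bright))
c=proj(i,[455,-67,30])[0].astype(int);cv2.imwrite("pics/w7c.png",cv2.resize(im[c[1]-85:c[1]+85,c[0]-90:c[0]+90],None,fx=3,fy=3,interpolation=cv2.INTER_CUBIC))
E
python3 to.py 558 247.3 210
```

```text
clock: 16.7
tool_pos: [456.0, -66.7, 131.8]
ee_rot: [0.701, 0.101, -0.699, 0.102]
force: [0.4, 0.2, -0.4]
grip_width: 92.0
plate (array([456.7 , -68.47,  69.87]), 0.15)
large (array([455.72, -67.71,  27.61]), 0.29)
small (array([452.41, -68.03,  20.4 ]), 0.63)
t 16.75 tcp [454.9 -66.3 130.6] F [-0.  -0.1 -0.3] w 93.3 jaw -73.5
tool delta m [-0.0794 -0.2715 -0.1878] q6 0.95
```

View pics/w7c.png

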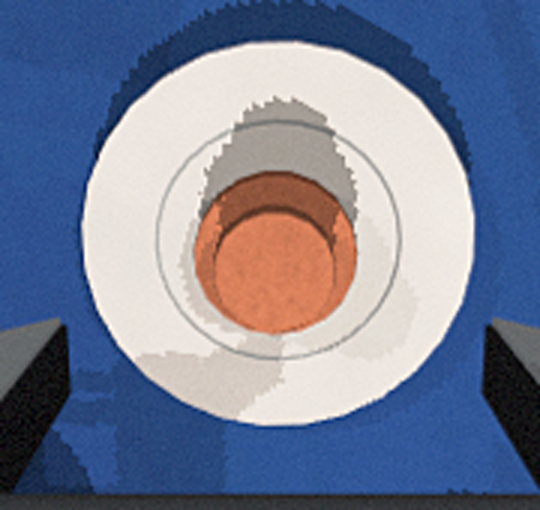

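Run:
```python
from off import *
i=manip.camera_info("wrist");c=proj(i,[455,-67,30])[0].astype(int);o=c-[90,85]
th=np.linspace(0,2*np.pi,200)
for n,x,y,r,z in(("plate",456.7,-68.5,70,14),("ring",456.7,-68.5,44,14),("large",455.7,-67.7,28,30),("small",455.7,-67.7,20,46),("smallbase",455.7,-67.7,20,30),("small",452.4,-68,20,46)):
    q=(proj(i,np.c_[x+r*np.cos(th),y+r*np.sin(th),0*th+z])-o)*3+1
    print(n,x,"cols",q[:,0].min().round(),q[:,0].max().round(),"rows",q[:,1].min().round(),q[:,1].max().round())
```

```text
plate 456.7 cols 79.0 476.0 rows 39.0 427.0
ring 456.7 cols 153.0 402.0 rows 117.0 361.0
large 455.7 cols 191.0 358.0 rows 172.0 335.0
small 455.7 cols 212.0 338.0 rows 205.0 327.0
smallbase 455.7 cols 215.0 334.0 rows 197.0 313.0
small 452.4 cols 210.0 336.0 rows 215.0 337.0
```

The view is oblique. Compared with the projected model, the small disc sits about 2–2.5 mm towards the robot from the large disc's centre. That matches the top-view estimate at the grasp, so I'll nudge it: regrip, lift slightly, shift +2.3 mm in x and set it down.

```bash
python3 -m jog '[[[0.015,0,0],0,0.45],[[0.025,0,0],0,0.45],[[0.025,0,0],0,0.45],[[0.015,0,0],0,0.45],[[0.01,0,0],0,0.45],[[0.004,0,0],0,0.45],[[0,0,0],0,0.45],[[0,0,0],0,1],[[0,0,0],0,1],[[0,0,0],0,1],[[0,0,0],0,1]]' 20
python3 -m jog '[[[-0.002,0,0],0,1],[[-0.002,0,0],0,1],[[0,0,0],0,1],[[0,0.0006,-0.0022],0,1],[[0,0,0],0,1],[[0.002,0,0],0,1],[[0.001,0,0],0,1],[[0,0,0],0,1],[[0,0,0],0,1]]'
```

```text
clock: 17.85
tool_pos: [456.2, -66.7, 37.7]
ee_rot: [0.7, 0.101, -0.699, 0.102]
force: [-0.8, -0.1, 1.8]
grip_width: 39.3
clock: 18.75
tool_pos: [457.5, -66.4, 37.7]
ee_rot: [-0.7, -0.101, 0.7, -0.101]
force: [-0.5, 0.8, 0.2]
grip_width: 39.1
```

```bash
for k in 1 2; do python3 -m jog '[[[0.0006,0,0],0,1],[[0,0,0],0,1],[[0,0,0],0,1]]' | grep -E "tool_pos|force"; done
```

```text
tool_pos: [457.6, -66.4, 37.6]
force: [-3.1, 0.3, 6.2]
tool_pos: [457.6, -66.4, 37.6]
force: [-3.0, 1.0, 9.6]
```

```bash
python3 -m jog '[[[-0.0008,0,0],0,1],[[0,0,0],0,0.45],[[0,0,0],0,0.45],[[0,0,0],0,0.45],[[0,0,0],0,0.45],[[-0.01,0,0],0,0.4],[[-0.025,0,0],0,0],[[-0.04,0,0],0,0],[[-0.045,0,0],0,0],[[-0.045,0,0],0,0],[[-0.015,0,0],0,0],[[0,0,0],0,0]]'
python3 -m jog '[[[0,-0.015,-0.01],0,0],[[0,-0.032,-0.022],0,0],[[0,-0.032,-0.022],0,0],[[0,-0.032,-0.022],0,0],[[0,-0.032,-0.022],0,0],[[0,-0.032,-0.022],0,0],[[0,-0.032,-0.022],0,0],[[0,-0.032,-0.022],0,0],[[0,-0.022,-0.015],0,0],[[0,-0.01,-0.008],0,0],[[0,0,0],0,0]]' 
python3 -m jog '[[[0,0,0],-0.139,0],[[0,0,0],-0.139,0],[[0,0,0],-0.139,0],[[0,0,0],-0.139,0],[[0,0,0],-0.139,0],[[0,0,0],-0.139,0],[[0,0,0],-0.139,0],[[0,0,0],-0.139,0],[[0,0,0],-0.139,0],[[0,0,0],-0.139,0],[[0,0,0],0,0],[[0,0,0],0,0]]' >/dev/null
python3 to.py 558 247.3 210
python3 - <<'E'
from h import *
for n in("top","side","wrist"): cv2.imwrite(f"pics/{n}8.png",manip.camera(n)[:,:,::-1])
S=manip.camera_info("side");im=cv2.imread("pics/side8.png")
cv2.imwrite("pics/s8c.png",cv2.resize(im[170:270,200:320],None,fx=4,fy=4,interpolation=cv2.INTER_CUBIC))
t=cv2.imread("pics/top8.png");cv2.imwrite("pics/t8c.png",cv2.resize(t[190:250,235:300],None,fx=6,fy=6,interpolation=cv2.INTER_CUBIC))
w=cv2.imread("pics/wrist8.png")
a=cv2.imread("pics/s8c.png");b=cv2.imread("pics/t8c.png");H=np.zeros((784,896,3),np.uint8)
H[:400,:480]=a;H[:360,480:870]=b[:, :390];H[400:784,:512]=w;cv2.imwrite("pics/m8.png",cv2.resize(H,(685,600),interpolation=cv2.INTER_AREA))
T=manip.camera_info("top");x=cv2.imread("pics/top8.png")
for c,s in blobs(x,(3,100,100),(18,255,255),60)[0]:
    if 240<c[0]<300 and c[1]>190: print(c,s,at_z(T,*c,38).round(1),"plate",at_z(T,266.7,218.8,14).round(1))
E
```

```text
clock: 20.55
tool_pos: [460.1, -67.2, 221.7]
ee_rot: [0.703, 0.1, -0.697, 0.103]
force: [-1.1, 0.1, 0.4]
grip_width: 93.9
clock: 21.65
tool_pos: [559.3, 247.2, 215.6]
ee_rot: [-0.699, -0.102, 0.701, -0.102]
force: [-0.7, 0.2, -0.1]
grip_width: 94.1
t 22.85 tcp [559.7 245.2 217.1] F [ 0.4 -0.5 -0.5] w 94.1 jaw 5.9
tool delta m [ 0.0071 -0.0015 -0.0023] q6 0.17
[266.39910314 218.88789238] [258 211  17  17 223] [455.  -65.9  38. ] plate [456.  -66.8  14. ]
```

View pics/m8.png

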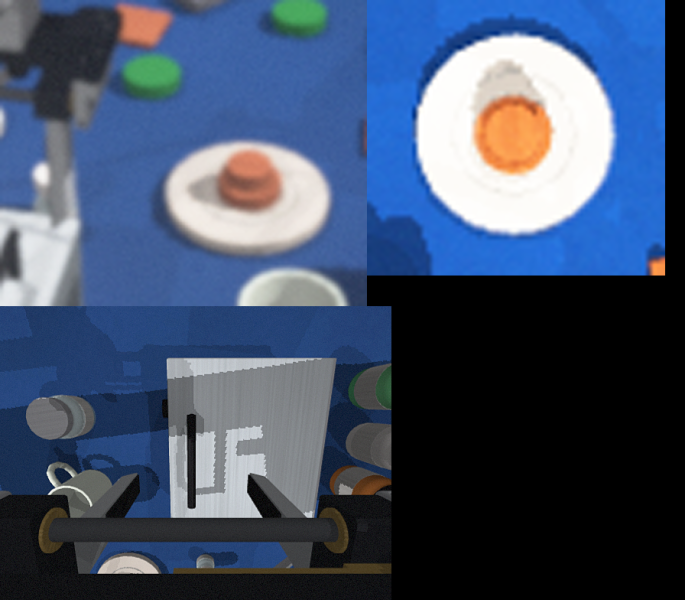

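The top view shows the small disc ringed evenly by the large one and centred on the plate. The side view shows the stack flat. In the wrist view the bar runs from about (250,142) to (251,264), between the open fingers.

```bash
python3 - <<'E'
from h import *
i=manip.camera_info("wrist")
w=cv2.imread("pics/wrist8.png");m=((w.max(2)<45)).astype(np.uint8);m[275:]=0
N,l,s,c=cv2.connectedComponentsWithStats(m)
for k in range(1,N):
    if s[k,4]>150:print(c[k],s[k])
a=at_z(i,249.5,142,155);b=at_z(i,251,264,155);print(a,b,(a+b)/2,np.linalg.norm(a-b),np.degrees(np.arctan2(*(a-b)[:2][::-1])))
E
python3 to.py 558 247.3 136
```

```text
[215.44198895 133.8121547 ] [212 122   8  25 181]
[250.31004016 200.52369478] [ 244  141   12  123 1245]
[163.7659372  252.72407231] [ 138  220   45   55 1051]
[341.96474045 252.99510284] [ 324  221   44   54 1021]
[466.15969257 259.9205807 ] [ 415  244   97   31 2342]
[ 41.45359891 259.74694432] [   0  247   92   28 2209]
[551.48500908 300.15904078 155.        ] [564.29897608 190.32823254 155.        ] [557.89199258 245.24363666 155.        ] 110.57578482496416 96.65461686310819
t 23.0 tcp [560.  245.9 217.4] F [-0.3 -0.4 -0.5] w 94.3 jaw 6.0
tool delta m [ 0.0814 -0.0018 -0.0016] q6 0.17
```

```bash
python3 -m jog '[[[0.015,-0.002,0],0,0],[[0.025,0,0],0,0],[[0.02,0,0],0,0],[[0.012,0,0],0,0],[[0.006,0,0],0,0],[[0.003,0,0],0,0],[[0,0,0],0,0],[[0,0,0],0,1],[[0,0,0],0,1],[[0,0,0],0,1],[[0,0,0],0,1]]' 30
python3 -m jog '[[[0,0,0],0,1],[[0,0,0],0,1],[[0,0,0],0,1],[[0,0,0],0,1]]'
python3 to.py 558 245.3 134
```

```text
clock: 24.1
tool_pos: [558.3, 246.4, 136.9]
ee_rot: [0.473, 0.526, -0.472, 0.526]
force: [-0.5, -0.6, -0.1]
grip_width: 65.5
clock: 24.5
tool_pos: [558.1, 246.3, 136.4]
ee_rot: [0.473, 0.526, -0.473, 0.526]
force: [-0.5, -0.3, 0.8]
grip_width: 33.5
t 24.5 tcp [558.1 246.3 136.4] F [-0.5 -0.3  0.8] w 33.5 jaw 6.1
tool delta m [ 0.0024 -0.0002  0.001 ] q6 0.17
```

```bash
python3 -m jog '[[[0.002,0,0],0,1],[[0,0,0],0,1],[[0,0,0],0,1],[[0,0,0],0,1],[[0,0,0],0,1],[[0,0,0],0,1],[[0,0,0],0,1]]' 40
python3 - <<'E'
import numpy as np
a=np.r_[0,.02,np.arange(.06,.63,.04),.64,.66,.67,.68];r=np.hypot(170,43);b=np.arctan2(43,170)
X=-r*np.cos(a+b);Z=r*np.sin(a+b)
print([[(round(-z,4),round(x,4)),round(t,2)] for x,z,t in zip(np.diff(X)/1000,np.diff(Z)/1000,a[1:])])
E
```

```text
clock: 25.2
tool_pos: [557.6, 246.2, 134.2]
ee_rot: [0.472, 0.526, -0.473, 0.526]
force: [-2.6, -0.1, 0.4]
grip_width: 9.0
[[(np.float64(-0.0034), np.float64(0.0009)), np.float64(0.02)], [(np.float64(-0.0067), np.float64(0.002)), np.float64(0.06)], [(np.float64(-0.0066), np.float64(0.0023)), np.float64(0.1)], [(np.float64(-0.0065), np.float64(0.0025)), np.float64(0.14)], [(np.float64(-0.0064), np.float64(0.0028)), np.float64(0.18)], [(np.float64(-0.0063), np.float64(0.003)), np.float64(0.22)], [(np.float64(-0.0062), np.float64(0.0033)), np.float64(0.26)], [(np.float64(-0.0061), np.float64(0.0035)), np.float64(0.3)], [(np.float64(-0.0059), np.float64(0.0038)), np.float64(0.34)], [(np.float64(-0.0058), np.float64(0.004)), np.float64(0.38)], [(np.float64(-0.0056), np.float64(0.0042)), np.float64(0.42)], [(np.float64(-0.0054), np.float64(0.0045)), np.float64(0.46)], [(np.float64(-0.0052), np.float64(0.0047)), np.float64(0.5)], [(np.float64(-0.005), np.float64(0.0049)), np.float64(0.54)], [(np.float64(-0.0048), np.float64(0.0051)), np.float64(0.58)], [(np.float64(-0.0046), np.float64(0.0053)), np.float64(0.62)], [(np.float64(-0.0022), np.float64(0.0027)), np.float64(0.64)], [(np.float64(-0.0022), np.float64(0.0027)), np.float64(0.66)], [(np.float64(-0.0011), np.float64(0.0014)), np.float64(0.67)], [(np.float64(-0.0011), np.float64(0.0014)), np.float64(0.68)]]
```

```bash
python3 -m jog '[[[-0.0034,0.0009,0],0,1],[[-0.0067,0.002,0],0,1],[[-0.0066,0.0023,0],0,1],[[-0.0065,0.0025,0],0,1],[[-0.0064,0.0028,0],0,1],[[-0.0063,0.003,0],0,1],[[-0.0062,0.0033,0],0,1],[[-0.0061,0.0035,0],0,1]]'; python3 to.py 558 246 134
```

```text
clock: 26.0
tool_pos: [577.1, 248.2, 182.9]
ee_rot: [0.472, 0.527, -0.473, 0.525]
force: [-5.2, -0.8, -4.2]
grip_width: 9.0
t 26.0 tcp [577.1 248.2 182.9] F [-5.2 -0.8 -4.2] w 9.0 jaw 6.1
tool delta m [ 0.049  -0.0191  0.0001] q6 0.16
```

```bash
python3 -m jog '[[[-0.0059,0.0038,0],0,1],[[-0.0058,0.004,0],0,1],[[-0.0056,0.0042,0],0,1],[[-0.0054,0.0045,0],0,1],[[-0.0052,0.0047,0],0,1],[[-0.005,0.0049,0],0,1],[[-0.0048,0.0051,0],0,1],[[-0.0046,0.0053,0],0,1],[[0,0,0],0,1],[[0,0,0],0,1]]'
python3 - <<'E'
from h import *
for n in("top","side"): cv2.imwrite(f"pics/{n}9.png",manip.camera(n)[:,:,::-1])
a=cv2.imread("pics/side9.png")[130:330,90:290];b=cv2.imread("pics/top9.png")[110:210,110:230]
H=np.zeros((600,800,3),np.uint8);H[:500,:500]=cv2.resize(a,(500,500),interpolation=cv2.INTER_CUBIC);H[:250,500:800]=cv2.resize(b,(300,250),interpolation=cv2.INTER_CUBIC)
cv2.imwrite("pics/m9.png",H)
E
```

```text
clock: 27.0
tool_pos: [612.6, 252.0, 226.7]
ee_rot: [0.471, 0.527, -0.474, 0.525]
force: [-9.8, -2.6, 2.3]
grip_width: 8.4
```

View pics/m9.png

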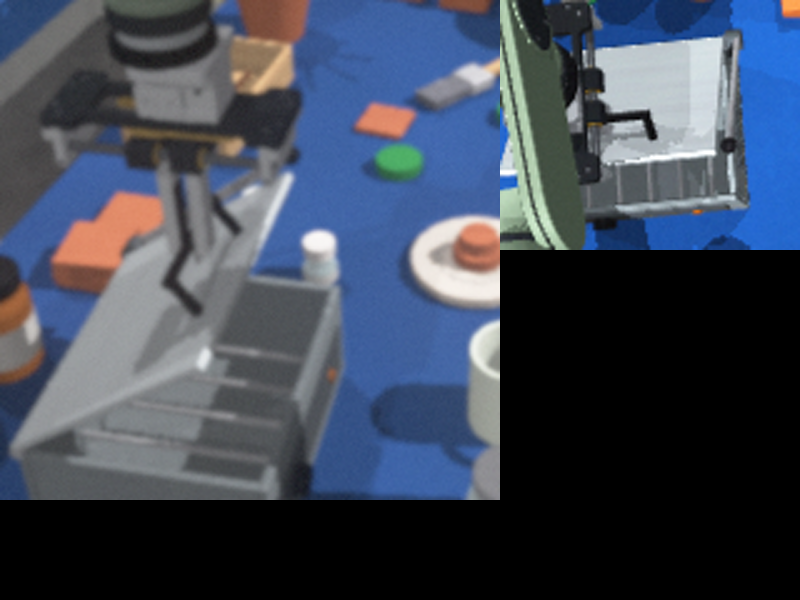

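The lid is raised and held. Its front -y corner is at top (197.2,170.8) and side (206.5,201); the ball is at top (201.6,167.6) and side (206,192). The corner looks slightly low, so I'll work out the angles.

```bash
python3 - <<'E'
from fit import *
for p in (f.x,np.array([0,0,.112])):
    if p[0]==0:
        h=np.array([557.7,245.8]);p[:2]=h+170*np.array([np.cos(.112),np.sin(.112)])
    print("hinge",p)
    def loc(a,lx,ly,lz): return (-(-lx)*np.cos(a)+lz*np.sin(a),ly,-lx*np.sin(a)+lz*np.cos(a))
    def ang(uvT,uvS,lx,ly,lz):
        for nm,sel in(("both",(0,1)),("top",(0,)),("side",(1,))):
            fn=lambda a:np.concatenate([(proj(T,W(p,loc(a[0],lx,ly,lz)))[0]-uvT) if k==0 else (proj(S,W(p,loc(a[0],lx,ly,lz)))[0]-uvS) for k in sel])
            g=least_squares(fn,[.6]);print("  ",nm,g.x.round(3),g.fun.round(1))
    print("corner top face");ang((197.2,170.8),(206.8,200.4),-200,-120,8)
    print("ball");ang((201.6,167.6),(205.6,191.8),-200,-137,0)
E
python3 - <<'E'
import cv2,numpy as np
a=cv2.imread("pics/side9.png")[180:215,180:230];b=cv2.imread("pics/top9.png" if 0 else "pics/top9.png")[150:185,180:225]
H=np.zeros((560,800,3),np.uint8);H[:280,:400]=cv2.resize(a,(400,280),interpolation=cv2.INTER_CUBIC);H[:280,400:760]=cv2.resize(b,(360,280),interpolation=cv2.INTER_CUBIC)
cv2.imwrite("pics/m10.png",H[:290])
E
```

```text
hinge [7.26940627e+02 2.65644583e+02 1.08229867e-01]
corner top face
   both [0.579] [-1.4  0.4  0.5 -0.4]
   top [0.58] [-1.4  0.4]
   side [0.579] [ 0.5 -0.4]
ball
   both [0.677] [-0.5 -0.1  0.3 -0.1]
   top [0.673] [-0.4  0.1]
   side [0.679] [ 0.2 -0.2]
hinge [7.26634874e+02 2.64800219e+02 1.12000000e-01]
corner top face
   both [0.578] [-0.9  0.4  0.7 -0.7]
   top [0.581] [-0.9  0.3]
   side [0.577] [ 0.8 -0.7]
ball
   both [0.676] [ 0.1 -0.1  0.5 -0.3]
   top [0.674] [ 0.1 -0. ]
   side [0.677] [ 0.4 -0.4]
```

View pics/m10.png

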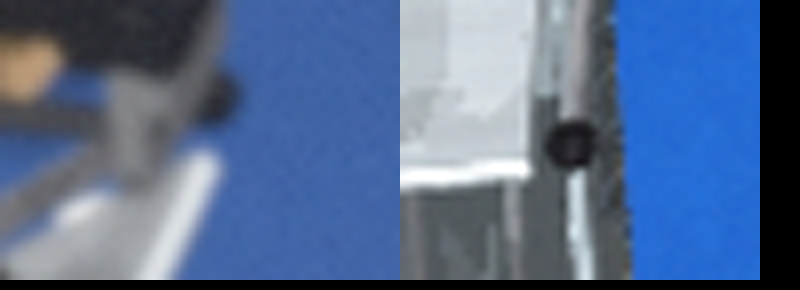

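I've used the last picture view, so from here I'll estimate the angle numerically. For the lid I'll match the bright front-edge strip along its projected line. For the setting arm I'll match the dark ball.

```bash
cat > ang.py <<'E'
from fit import *
p=np.array([726.8,265.2,.110])
def loc(a,lx,ly,lz): return np.array(W(p,(lx*np.cos(a)+lz*np.sin(a),ly,-lx*np.sin(a)+lz*np.cos(a))))
def samp(im,i,P):
    uv=proj(i,P).astype(np.float32);return cv2.remap(im,uv[:,0][None],uv[:,1][None],cv2.INTER_CUBIC)[0]
A=np.arange(.5,.8,.002)
def lid(im,i,ys):
    # brightness of the edge strip (mid thickness) minus both neighbours' max
    g=im.astype(np.float32).min(2);out=[]
    P=lambda a,lx,lz:np.array([loc(a,lx,y,lz) for y in ys])
    return np.array([samp(g,i,P(a,-200,4)).mean() for a in A])
def ball(im,i):
    g=im.astype(np.float32).max(2);out=[]
    n=np.array([(x,y) for x in np.arange(-8,8.1,2) for y in np.arange(-8,8.1,2) if x*x+y*y<=64])
    r=R.from_quat(i["attitude"]).as_matrix()
    for a in A:
        c=loc(a,-200,-137,0);out.append(samp(g,i,c+n[:,:1]*r[:,0]+n[:,1:]*r[:,1]).mean())
    return np.array(out)
def peak(s):
    k=int(s.argmax());w=s-np.percentile(s,50);m=(abs(A-A[k])<.02)&(w>0.3*w[k]);return (A[k].round(3),float((A[m]*w[m]).sum()/w[m].sum().round(3)).__round__(3),round(float(s[k]),0))
def run(tn,sn):
    t=cv2.imread(tn);s=cv2.imread(sn)
    print("lid top",peak(lid(t,T,np.arange(-112,-75,3))),"lid side",peak(lid(s,S,np.arange(-110,-20,3))),peak(lid(s,S,np.arange(-20,110,3))))
    print("ball top",peak(-ball(t,T)),"ball side",peak(-ball(s,S)))
E
python3 - <<'E'
from ang import *
run("pics/top0.png","pics/side0.png");run("pics/top9.png","pics/side9.png")
E
```

```text
lid top (np.float64(0.604), 0.604, 245.0) lid side (np.float64(0.72), 0.72, 113.0) (np.float64(0.5), 0.505, 186.0)
ball top (np.float64(0.674), 0.674, -35.0) ball side (np.float64(0.678), 0.678, -54.0)
lid top (np.float64(0.618), 0.618, 256.0) lid side (np.float64(0.622), 0.623, 212.0) (np.float64(0.666), 0.666, 134.0)
ball top (np.float64(0.676), 0.676, -41.0) ball side (np.float64(0.786), 0.784, -52.0)
```

Run:
```python
from ang import *
im=cv2.imread("pics/side0.png").astype(np.float32);g=im[:,:,2]*1.0-im[:,:,0]*.6  # red minus blue: grey vs blue
zs=np.arange(-16,16.1,.5);r=[]
for lx in range(-180,-30,10):
    v=samp(g,S,np.array([loc(.677,lx,-137,z) for z in zs]));w=v-np.percentile(v,30);w[w<.4*w.max()]=0
    r.append((lx,round(float((w*zs).sum()/w.sum()),2),int((w>0).sum()/2)))
print(r);a=np.array(r);print(np.polyfit(a[:,0],a[:,1],1))
```

```text
[(-180, 1.11, 14), (-170, 1.28, 14), (-160, -2.36, 16), (-150, -12.7, 8), (-140, -11.46, 10), (-130, -7.38, 14), (-120, 2.24, 14), (-110, 2.75, 15), (-100, 2.97, 14), (-90, 3.22, 14), (-80, 3.4, 14), (-70, 5.78, 19), (-60, 8.2, 18), (-50, 9.16, 16), (-40, 9.65, 16)]
[ 0.10724643 12.85444048]
```

The strip's own slope puts the setting at about 0.655, so the ball lies in the lid's mid-plane with a 4 mm offset. The lid is at about 0.62, so it needs about +0.038 rad.

```bash
python3 -m jog '[[[-0.0015,0.001,0],0,1],[[-0.0018,0.0015,0],0,1],[[-0.0014,0.0014,0],0,1],[[-0.0007,0.0008,0],0,1],[[0,0,0],0,1],[[0,0,0],0,1],[[0,0,0],0,1],[[0,0,0],0,1]]'
cat > meas.py <<'E'
import sys
from ang import *
n=sys.argv[1]
for c in("top","side"): cv2.imwrite(f"pics/{c}{n}.png",manip.camera(c)[:,:,::-1])
run(f"pics/top{n}.png",f"pics/side{n}.png")
st=manip.state();d=st["tool_pos"]-[557.6,246.2,134.2];x=d[0]*np.cos(.11)+d[1]*np.sin(.11);b=np.arctan2(43,170)
print("kin",np.arctan2(43+d[2],170-x)-b,"r",np.hypot(43+d[2],170-x),"tcp",st["tool_pos"].round(1),"F",st["force"].round(1),st["grip_width"],st["clock"])
E
python3 meas.py 11
```

```text
clock: 27.9
tool_pos: [617.6, 252.5, 231.1]
ee_rot: [0.471, 0.527, -0.474, 0.525]
force: [-6.7, -1.7, -0.5]
grip_width: 8.6
lid top (np.float64(0.65), 0.651, 239.0) lid side (np.float64(0.658), 0.659, 163.0) (np.float64(0.696), 0.696, 134.0)
ball top (np.float64(0.676), 0.676, -41.0) ball side (np.float64(0.8), 0.792, -63.0)
kin 0.658194293599436 r 177.78127891160423 tcp [617.6 252.5 231.1] F [-7.7 -1.5 -1. ] 8.954818701988518 28.0
```

```bash
python3 -m jog '[[[-0.0006,0.0008,0],0,1],[[0,0,0],0,1],[[0,0,0],0,1],[[0,0,0],0,1],[[0,0,0],0,1],[[0,0,0],0,1],[[0,0,0],0,1],[[0,0,0],0,1],[[0,0,0],0,1],[[0,0,0],0,1]]' >/dev/null; python3 meas.py 12
python3 - <<'E'
from h import *
T=manip.camera_info("top");a=cv2.imread("pics/top0.png");b=cv2.imread("pics/top12.png")
for im in(a,b):
    print([(c.round(1).tolist(),int(s[4])) for c,s in blobs(im,(3,130,120),(18,255,255),60)[0] if 230<c[0]<360 and c[1]>140],
     [c.round(1).tolist() for c,s in blobs(im,(45,120,90),(80,255,255),60)[0] if 290<c[0]<380 and c[1]>150])
E
```

```text
lid top (np.float64(0.654), 0.656, 231.0) lid side (np.float64(0.67), 0.67, 158.0) (np.float64(0.7), 0.7, 134.0)
ball top (np.float64(0.676), 0.676, -41.0) ball side (np.float64(0.8), 0.792, -68.0)
kin 0.6650004455918592 r 177.8670171143524 tcp [618.5 252.5 231.9] F [-7.4 -1.4 -0.9] 8.797529480065647 29.1
[([340.1, 165.7], 314), ([281.0, 163.4], 107), ([327.9, 206.6], 221), ([350.0, 248.0], 508), ([306.2, 254.3], 331)] [[313.5, 178.7], [359.5, 214.0]]
[([340.1, 165.6], 314), ([266.5, 218.8], 213), ([350.2, 247.8], 489), ([306.2, 254.3], 329)] [[313.5, 178.8], [359.4, 214.0]]
```

Lid ≈ 0.66 and steady, between the two setting readings (0.656 and 0.676). The bystanders seen by the colour check haven't moved. Handing in.

```bash
python3 -c "
from plant import manip
print(manip.sign_off(), manip.state()['clock'])"
```

```text
the job is handed in; nothing more can be done
the job is handed in; nothing more can be done
```

I handed the job in at about 29 s of the 64 s, with the arm still holding the dryer lid open and steady. Both discs are stacked on the plate.

- **Discs:** Each disc was set down with light contact (about 5–10 N). The large disc measured about 1 mm from the plate's centre. The small disc first sat about 2–2.5 mm off, so I regripped it and moved it. After that the overhead view showed it centred on the large disc.
- **Lid:** My last readings of its angle were 0.656 rad (top camera), 0.67 (side camera) and 0.665 (arm position). A fourth reading, from the far part of the lid's front edge in the side view, gave 0.70; I left it out as unreliable.
- **Setting arm:** I took its angle as about 0.656 rad, because the slope of its strip shows the ball in the lid's mid-plane. If the ball lies on the hinge line instead, it is 0.676. I held the lid at about 0.66, so any error should be within about 0.02 rad.
- **Other things:** The tiles, rib and green discs are where they were, and the setting ball read the same angle in the top view. With the lid up, the side view could no longer measure the ball. I didn't measure the jars, mug, brush or white look-alike again at the end; I didn't knowingly touch any of them.

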